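Free the bayonet filter cover and click it into the blow-off cradle

ROBOT

A 6-joint arm with a two-finger parallel gripper is mounted at the origin on the work surface. World frame = base frame: x ahead of the robot, y to its left, z up, the work surface at z = 0. Lengths are in m, angles in rad, forces in N, time in s.
With the tool pointing down it reaches from about 0.375 to 0.925 m from the base axis. Payload 5.7 kg.
Tool frame: the origin (TCP) lies midway between the tips of the shut fingers; the grasp point (between the pads) lies 19 mm behind it; z points along the fingers, y is the line along which they close (so a half turn about z gives the same grasp; the last joint's range is limited). The gripper opens to 88 mm and grips with 3 to 60 N. Pads are 20 mm wide; open, the fingers measure 115 mm over their backs; the gripper's body (75 mm by 178 mm) begins 61 mm behind the grasp point.
Start: joints at [1.166, 0.359, 1.51, -0, 1.272, -0.115], TCP at [0.171, 0.575, 0.197] pointing down, gripper open.
Joint ranges: [-2.97, 2.97], [-1.01, 2.36], [0.21, 2.38], [-0.96, 4.11], [0.2, 2.71], [-2.98, 2.98]. Speed limits (rad/s): [2.39, 2.39, 3.14, 3.14, 3.14, 3.14].

INTERFACE

Orientations are given as a unit quaternion [x, y, z, w].
In Python, from bench import move_ptp, servo_line, goto_joints, move_gripper, sleep, inverse_kinematics, capture, PlanningError, close_job, spot_in, silhouettes, current_clock, current_joint_pos, current_qvel, current_joint_torque, current_position, current_orientation, current_force, current_torque, current_finger_gap, current_grip_force gives the robot as it stands. Calls block until the motion is done:
- move_ptp(position, orientation): joint-space move of the TCP to a pose.
- servo_line(position, orientation=None, rate=0.15, contact_N=None): straight line of the TCP; orientation=None keeps the orientation; rate is the mean speed in m/s. With contact_N (N) it stops when the force on the tool has changed by that much, and returns True; else False.
- goto_joints(angles): joint-space move.
- move_gripper(opening): finger opening in m; the grip force is fixed at half the most; returns when the fingers have stopped.
- sleep(seconds).
- inverse_kinematics(position, orientation): joint angles nearest the present ones, or None.
- capture(name): name is "scene" or "top"; returns a dict with "image" (480x640x3 uint8, blue, green, red), "range_z" (480x640 float32, m along the optical axis (not along the pixel's ray), 0 where there is no reading), "intrinsics" (3x3 intrinsics, pixels), "R" (3x3) and "t" (3): a world point X has camera coordinates R X + t. Camera axes: x right, y down, z forward; pixel columns grow to the right and rows downward; lengths in m; the calibration is good to about 2 mm. A picture is of the moment at which its call begins.
A pose or a line that the arm cannot do raises PlanningError and nothing moves.
- close_job(): hands the job in; it is judged then, once.
Trained networks look in the newest picture that a camera, given by its name, has taken for a name from the list of things; names that differ only in an ending like _2 or _b are one class to them, and where a whole thing is asked for, a point or a joint stands for the part that bears it (a point fixed in the world has none). Each returns a list of dicts, best first, with "conf" (0 to 1); they miss things now and then, are a little off and sometimes report something else, mostly with a low value. They report only what shows in the picture. A call takes as long as a camera call. They do not tell look-alikes from the thing itself.
- spot_in(camera, query): "xy" ([column, row] in pixels, amid what is visible of it).
- silhouettes(camera, query): "region" (480x640 bool, what is visible of it) and "xy" ([column, row] in pixels, amid what is visible of it).
Readings, each from a call of its own:
- current_clock(): time.
- current_joint_pos(): joint angles.
- current_qvel(): joint speeds.
- current_joint_torque(): joint torques, N m.
- current_position(): TCP position.
- current_orientation(): TCP orientation.
- current_force(): force on the tool from outside, world axes, zero at the start.
- current_torque(): the same for the moment, N m.
- current_finger_gap(): finger opening in m.
- current_grip_force(): force on a finger pad.
Only numpy, scipy, OpenCV 4.12 (cv2) and the standard library are available. Lean on these libraries where they do the work, as an engineer would, in place of code of your own. Each camera call takes 0.05 s, during which the arm holds its last target. There are 200 camera calls.

TASK

Take the blue filter cover off the leaning vacuum filter pot: press it down by its orange grip, twist it a quarter turn counter-clockwise to free its tabs from the hooks, and lift it off. Then slide it level into the blow-off cradle, its tabs running under the two side lips, over the yellow spring catch until it is fully home and the catch has clicked up behind it, and let go. Leave everything else on the bench where it is.

Things in the scene. Friction and masses are not known exactly. Their poses are not given: they have to be found in the camera images.
- cover_center (a point): Round filter cover, 220 g, 62 mm high; point on its axis half-way up. z points out of its top. From below: black plug 80 mm across, 20 mm high; blue flange 96 mm across, 8 mm thick, its top 3 mm below this point; two blue tabs level with the flange, 24 mm wide, reaching 64 mm from the axis at +x and -x. On the pot its axis leans 25 degrees from vertical; locked, its x lies along the ring's x.
- cover_grip (a point): Centre of the orange grip bar on top of the cover, 14 mm above cover_center along its z: 64 mm long (along the cover's x, in line with the tabs), 18 mm thick (along y), 34 mm high (28 to 62 mm above the plug's underside). Same axes as cover_center.
- ring: Mouth of the grey filter pot, a fixed tank 100 mm across. Origin at the rim's centre, 128 mm above the bench; z points out along the axis, which always leans 25 degrees; x points along the locked tabs. Heading varies. Locked, the plug reaches 12 mm in. To free: push 5 mm or more along the axis, keep down, turn counter-clockwise seen from above (positive about z); it lifts off at 70 to 125 degrees.
- hook (a point): Underside of one of two aluminium hooks outside the pot's rim, over the locked tab, 63 mm from the axis towards the ring's x, 16 mm above the rim; the other is opposite. Ring's axes. Hooks reach from 52 to 74 mm from the axis and to 23 mm above the rim, and run on 55 degrees counter-clockwise from the tab; that stretch hangs 5 mm lower, so the tab must be kept pushed down below it.
- follower (a joint): Travel of the spring plate under the cover in the pot's mouth, m: about 0.003 with the cover locked, 0.008 to 0.011 with it pushed down, 0 when free. It pushes the cover up with 8 N at rest, 12 N when pushed 6 mm further; 8 mm of push is the hard stop, where the flange meets the rim.
- cradle: Grey cradle fixed to the bench, 155 mm long, 156 mm wide. Origin at bench level under the seat's centre; the cover slides in along +x with its tabs along y; z up. Place and heading vary. Floor 40 mm above the bench. Two guide rails, 14 mm high, 88 mm apart, lead the plug to an end stop 41 mm ahead of the seat's centre. Fully home, the plug stands on the floor within 3 mm of the seat's centre.
- entry (a point): Middle of the cradle's entry end, on its floor (40 mm above the bench), 100 mm behind the seat's centre; cradle's axes. The guide rails are flared here to 113 mm apart. The cover is brought in from behind this end, just above the floor.
- lip (a point): Underside of one of the cradle's two side lips (the other is opposite, at -y), 72 mm above the bench (32 mm above the floor; top 38 mm above it), 5 mm ahead of the seat's centre and 63 mm from the centre line; cradle's axes. Lips cover 35 mm behind to 45 mm ahead of the seat, from 52 mm outwards, so the tabs cannot be lowered in: they slide under from the entry. Outer walls 137 mm apart inside.
- catch (a joint): Travel of the yellow spring catch on the cradle's centre line, m: 0 up, 0.008 level with the floor, 0.012 at most. A ramp 28 mm wide that starts below the floor 90 mm behind the seat's centre, is 8 mm above it at 52 mm behind and ends in an upright face 44 mm behind. The sliding plug pushes it down (3 to 6 N); it springs up behind the plug when the cover is home.
- bottle: Blue bottle with white cap, 60 mm across, 150 mm high, standing between pot and cradle; origin under its centre. Bystander.
- tape: Roll of black tape lying flat, 90 mm across, 36 mm high; origin under its centre. Bystander.
- spare: Spare filter cartridge standing, white with black ends, 68 mm across, 90 mm high; origin under its centre. Bystander.
- mug: White mug, 76 mm across, 90 mm high, handle at its +y; origin under its centre. Bystander.
- sockets: Orange block of steel sockets, 40 by 160 mm (long along its y), 48 mm high; origin under its centre. Bystander.
- slat: Wooden slat, 200 (along x) by 36 by 18 mm; origin under its centre. Bystander.
- driver: Red screwdriver lying along its x, 190 mm long. Bystander.
Things that resemble listed ones, but are neither listed nor needed, are in the scene too. What is shaped like the cradle but pink is not meant.

How it is judged:
By the outcome, as a careful person would: the job done as asked, in the order asked, and still so for the second after the job is handed in, with the robot touching nothing.
It also fails if it takes over 56 s, if anything falls off the work surface, if the arm or the gripper's body presses on something with over 40 N, if the wrist force passes 120 N, or if a joint passes its speed limit or range.

## Working session

There is one attempt and no reset: what is moved stays moved. The work goes in short steps, each a Python script; the robot and the scene stay as the last script left them, time stands still between calls to the robot, and variables do not carry over. Pictures are saved under pics/ and viewed, at most 10 in all, crops included, and the job is handed in when it is done.

```bash
ls; mkdir -p pics; cat > h.py <<'E'
import numpy as np, cv2
from scipy.spatial.transform import Rotation as Rn
from bench import *
def cloud(c):
    K=c["intrinsics"];z=c["range_z"];v,u=np.mgrid[:480,:640]
    P=np.stack([(u-K[0,2])/K[0,0]*z,(v-K[1,2])/K[1,1]*z,z],-1)
    return (P-c["t"])@c["R"]
def proj(c,X):
    p=(c["R"]@np.array(X).T).T+c["t"];q=(c["intrinsics"]@p.T).T
    return q[...,:2]/q[...,2:]
E
python3 - <<'E'
from h import *
import pickle
for n in ["scene","top"]:
    c=capture(n);cv2.imwrite(f"pics/{n}0.png",c["image"]);P=cloud(c)
    print(n,"campos",-c["R"].T@c["t"])
    d={}
    for q in ["cover_center","cover_grip","ring","hook","cradle","catch","bottle","tape","spare","mug","sockets","slat","driver"]:
        for s in silhouettes(n,q)[:3]:
            m=s["region"]&(c["range_z"]>0)
            print(n,q,round(s["conf"],2),np.round(s["xy"]),m.sum(),np.round(np.median(P[m],0),3) if m.any() else None)
            d.setdefault(q,[]).append(s)
    pickle.dump((c,d),open(n+"0.pkl","wb"))
E
```

```text
pics
scene campos [ 1.37298679 -0.52981404  1.13022952]
scene cover_center 0.86 [214. 289.] 1331 [ 0.571 -0.224  0.148]
scene cover_center 0.49 [371. 183.] 586 [0.385 0.42  0.018]
scene cover_grip 0.87 [214. 284.] 1299 [ 0.572 -0.225  0.149]
scene ring 0.58 [202. 303.] 1193 [ 0.573 -0.26   0.136]
scene hook 0.64 [302. 284.] 1018 [ 0.638 -0.028  0.085]
scene hook 0.62 [202. 300.] 1365 [ 0.571 -0.256  0.134]
scene hook 0.18 [320. 353.] 1352 [ 0.797 -0.088  0.029]
scene cradle 0.92 [364. 238.] 3031 [0.577 0.225 0.043]
scene cradle 0.81 [403. 152.] 2054 [0.333 0.585 0.043]
scene cradle 0.75 [433. 222.] 829 [0.657 0.414 0.068]
scene catch 0.55 [350. 229.] 122 [0.52  0.222 0.045]
scene catch 0.47 [287. 174.] 72 [0.22  0.221 0.047]
scene catch 0.47 [390. 139.] 51 [0.275 0.594 0.045]
scene bottle 0.64 [303. 285.] 1001 [ 0.638 -0.029  0.086]
scene tape 0.77 [270. 262.] 702 [ 0.465 -0.014  0.032]
scene tape 0.67 [371. 186.] 588 [0.385 0.42  0.018]
scene tape 0.48 [201. 301.] 1297 [ 0.571 -0.258  0.135]
scene spare 0.64 [435. 220.] 866 [0.656 0.416 0.067]
scene spare 0.3 [214. 281.] 1287 [ 0.57
[... 867 characters left out ...]
0.596 0.043]
top catch 0.69 [409. 342.] 166 [ 0.246 -0.231  0.044]
top catch 0.68 [252. 354.] 160 [0.213 0.223 0.043]
top bottle 0.55 [334. 210.] 408 [ 0.611 -0.01   0.104]
top tape 0.89 [336. 260.] 489 [ 0.453 -0.006  0.035]
top spare 0.74 [183. 201.] 631 [0.638 0.429 0.088]
top mug 0.92 [483. 214.] 758 [ 0.622 -0.462  0.041]
top sockets 0.72 [355. 162.] 800 [ 0.783 -0.077  0.028]
top sockets 0.16 [185. 296.] 861 [0.376 0.428 0.018]
top slat 0.86 [182. 298.] 920 [0.373 0.428 0.017]
top slat 0.63 [409. 242.] 1132 [ 0.517 -0.216  0.134]
top slat 0.44 [250. 249.] 144 [0.516 0.226 0.045]
top driver 0.53 [483. 304.] 388 [ 0.358 -0.448  0.021]
top driver 0.2 [328. 277.] 457 [ 0.45  -0.006  0.035]
```

View pics/scene0.png

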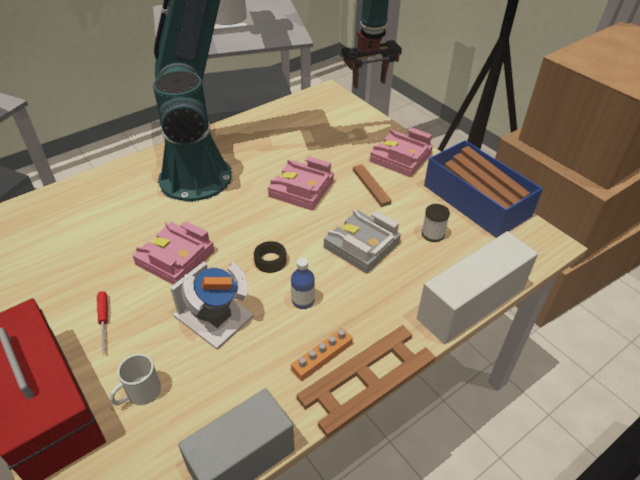

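View pics/top0.png

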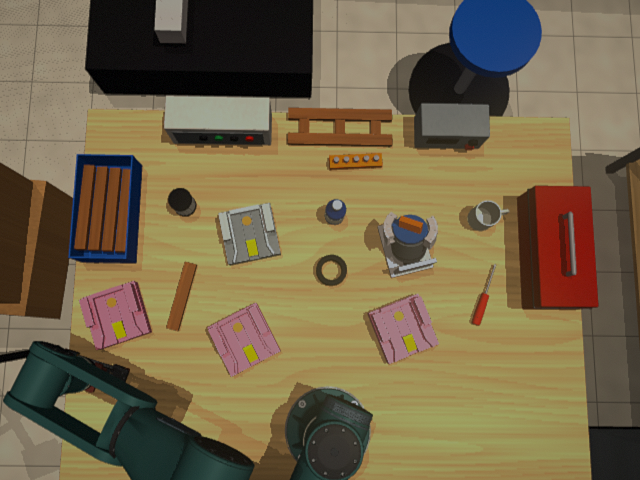

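Scene view: blue cover with orange grip on the pot at (215,285); grey cradle at (363,238). The pink look-alike cradles are at (174,250), (301,183) and (401,150). Top view: cover at (408,228), grey cradle at (250,235), pink ones at (115,315), (243,338), (402,328). For the cover, the look-alikes are the blue bottle (334,210) and the blue stool (495,35); I choose the one with the orange grip on the pot.

```bash
cat > m.py <<'E'
from h import *
import pickle
crops=[]
O=[];B=[];
for n,(u,v),(a,b) in [("scene",(214,290),(363,238)),("top",(408,238),(250,238))]:
    c,d=pickle.load(open(n+"0.pkl","rb"));P=cloud(c);I=c["image"]
    for (x,y) in [(u,v),(a,b)]: crops.append(cv2.resize(I[y-37:y+38,x-50:x+50],(400,300),interpolation=cv2.INTER_CUBIC))
    H=cv2.cvtColor(I,cv2.COLOR_BGR2HSV);w=np.zeros((480,640),bool);w[v-40:v+40,u-45:u+45]=1
    w&=c["range_z"]>0
    o=w&(H[...,0]<20)&(H[...,1]>190)&(P[...,2]>.1);bl=w&(abs(H[...,0].astype(int)-107)<12)&(H[...,1]>120)&(P[...,2]>.1)
    O.append(P[o]);B.append(P[bl]);
    for nm,m in [("orange",o),("blue",bl)]:
        Q=P[m];Q=Q[np.linalg.norm(Q-np.median(Q,0),axis=1)<.08];mu=Q.mean(0);_,s,V=np.linalg.svd(Q-mu);print(n,nm,len(Q),mu.round(4),(s/np.sqrt(len(Q))).round(4));print(V.round(3))
    # catch yellow
    w=np.zeros((480,640),bool);w[b-40:b+40,a-50:a+50]=1
    w&=c["range_z"]>0
    ye=w&(abs(H[...,0].astype(int)-29)<5)&(H[...,1]>200)
    g=w&(H[...,1]<60)&(P[...,2]>.02)
    Q=P[ye];print("yel",len(Q),Q.mean(0).round(4))
    Q=P[g];print("grey",len(Q),Q.mean(0).round(4))
    for lo,hi in [(.03,.047),(.06,.076),(.074,.1)]:
        q=Q[(Q[:,2]>lo)&(Q[:,2]<hi)][:,:2];
        if len(q)>20: print(lo,len(q),cv2.minAreaRect((q*1000).astype(np.float32)))
    pickle.dump((P[g],P[ye],P[o],P[bl]),open(n+"_pts.pkl","wb"))
cv2.imwrite("pics/crop0.png",np.vstack([np.hstack(crops[:2]),np.hstack(crops[2:])]))
E
python3 m.py
```

```text
scene orange 1 [ 0.5656 -0.2355  0.1493] [0.]
[[1. 0. 0.]
 [0. 1. 0.]
 [0. 0. 1.]]
scene blue 691 [ 0.5654 -0.23    0.1425] [0.0277 0.0238 0.0025]
[[ 0.906 -0.165 -0.389]
 [ 0.104  0.979 -0.174]
 [ 0.409  0.118  0.905]]
yel 0 [nan nan nan]
grey 2555 [0.5738 0.2281 0.0492]
0.03 1308 ((558.3152465820312, 233.33822631835938), (159.95669555664062, 165.8060302734375), 11.959068298339844)
0.06 176 ((577.9552612304688, 238.11328125), (121.80501556396484, 159.12806701660156), 3.2142603397369385)
0.074 394 ((601.8389282226562, 159.5499725341797), (82.56060028076172, 317.34881591796875), 11.959124565124512)
top orange 227 [ 0.5671 -0.2153  0.1696] [0.0184 0.0093 0.005 ]
[[-0.378 -0.894  0.242]
 [ 0.619 -0.05   0.784]
 [ 0.688 -0.446 -0.572]]
top blue 103 [ 0.5653 -0.2283  0.1421] [0.0277 0.0225 0.0036]
[[-0.214  0.977 -0.014]
 [ 0.878  0.186 -0.441]
 [-0.428 -0.107 -0.897]]
yel 136 [0.5156 0.2262 0.0439]
grey 2529 [0.5578 0.2359 0.0484]
0.03 1611 ((557.9935302734375, 235.98561096191406), (156.84463500976562, 154.5042266845703), 12.399260520935059)
0.06 158 ((556.7525634765625, 235.38348388671875), (147.22584533691406, 148.04449462890625), 13.057805061340332)
0.074 363 ((584.6358642578125, 242.08615112304688), (82.33987426757812, 148.3128662109375), 12.766030311584473)m.py:19: RuntimeWarning: Mean of empty slice.
  Q=P[ye];print("yel",len(Q),Q.mean(0).round(4))
  ret = um.true_divide(
```

View pics/crop0.png

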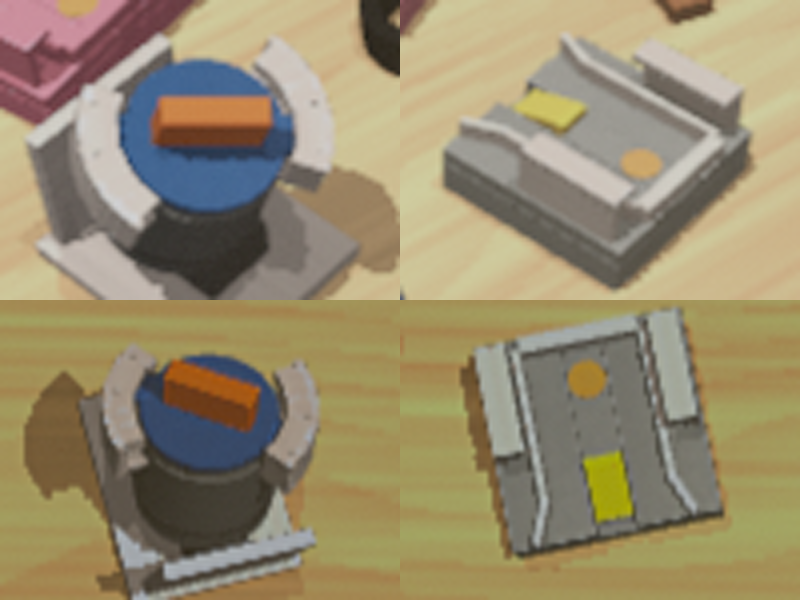

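The crop confirms the choice. The pot (top-left, bottom-left) carries the blue cover with its orange grip and hooks. The cradle is grey with the yellow catch at the entry, and it faces +x at a heading of about 12.5°. Next I refine the cover pose with a model fit and plan the joints.

```bash
cat > fit.py <<'E'
from h import *
import pickle
from scipy.optimize import minimize
D=[]
for n,(u,v) in [("scene",(214,290)),("top",(408,238))]:
    c,_=pickle.load(open(n+"0.pkl","rb"));I=c["image"]
    H=cv2.cvtColor(I,cv2.COLOR_BGR2HSV).astype(int);w=np.zeros((480,640),bool);w[v-32:v+32,u-28:u+30]=1
    o=w&((H[...,0]<16)|(H[...,0]>175))&(H[...,1]>130);bl=w&(abs(H[...,0]-107)<14)&(H[...,1]>110)
    o=cv2.morphologyEx(o.astype(np.uint8),cv2.MORPH_OPEN,np.ones((2,2)))>0
    D.append((c,o,bl));print(n,o.sum(),bl.sum(),np.argwhere(o).mean(0))
def frame(p):
    x,y,h,f=p
    n=np.array([np.sin(.4363)*np.cos(h),np.sin(.4363)*np.sin(h),np.cos(.4363)])
    a=np.array([np.cos(f),np.sin(f),0]);a[2]=-(a@n)/n[2];a/=np.linalg.norm(a)
    return np.array([x,y,.128]),np.stack([a,np.cross(n,a),n],1)
box=np.array([[i*.032,j*.009,k] for i in(1,-1) for j in(1,-1) for k in (.016,.05)])
t=np.linspace(0,2*np.pi,60);disk=np.stack([.048*np.cos(t),.048*np.sin(t),0*t+.016],1)
def mask(c,X):
    h=cv2.convexHull(proj(c,X).astype(np.float32))[:,0]
    S=4;m=np.zeros((480*S,640*S),np.uint8);cv2.fillConvexPoly(m,np.round(((h+.5)*S-.5)*16).astype(int),1,shift=4)
    return cv2.resize(m.astype(np.float32),(640,480),interpolation=cv2.INTER_AREA)
def cost(p,cams=(0,1)):
    o,R=frame(p);e=0
    for i in cams:
        c,om,bm=D[i];a=mask(c,box@R.T+o);b=mask(c,disk@R.T+o)
        e+=abs(a-om).sum()/om.sum()+ (np.clip(bm-b-a,0,1).sum()+.5*np.clip(b-bm-a-om,0,1).sum())/bm.sum()
    return e
if __name__=="__main__":
    for cams in [(0,1),(0,),(1,)]:
        best=None
        for f in np.radians([-125,-105]):
            p0=np.array([.556,-.232,.26,f]);s=np.array([p0]+[p0+d for d in np.diag([.01,.01,.15,.2])])
            r=minimize(cost,p0,args=(cams,),method="Nelder-Mead",options=dict(initial_simplex=s,maxiter=250))
            if best is None or r.fun<best.fun: best=r
        print(cams,best.x[:2].round(4),np.degrees(best.x[2:]).round(1),round(best.fun,3))
E
python3 fit.py
```

```text
scene 304 768 [283.99342105 217.31578947]
top 259 387 [225.13899614 411.14285714]
(0, 1) [ 0.5547 -0.2227] [  15.1 -112.6] 0.741
(0,) [ 0.5557 -0.221 ] [   6.5 -114.8] 0.356
(1,) [ 0.5536 -0.2219] [  10.5 -111.9] 0.339
```

```bash
cat > plan.py <<'E'
from fit import *
P0=(.5547,-.2223,np.radians(14.5),np.radians(-113))
o,Rr=frame(P0); n=Rr[:,2]
def pot(hgt,ang=0,s=1):  # TCP height above the rim along axis, cover turned by ang, tool y = s*cover y
    Rc=Rr@Rn.from_euler("z",ang).as_matrix()
    y=s*Rc[:,1]; z=-n
    return o+n*hgt, Rn.from_matrix(np.stack([np.cross(y,z),y,z],1)).as_quat()
hc=np.radians(12.6); cx=np.array([np.cos(hc),np.sin(hc),0]); C=np.array([.580,.2407,0])
def crad(along,z,s=1): # tool down, tool y along s*cradle x
    y=s*cx;zz=np.array([0,0,-1.])
    return C+cx*along+[0,0,z], Rn.from_matrix(np.stack([np.cross(y,zz),y,zz],1)).as_quat()
if __name__=="__main__":
    print("ring frame",Rr.round(3).tolist())
    for s in (1,-1):
        for a in (0,95):
            for h in (.019,.14):
                q=inverse_kinematics(*pot(h,np.radians(a),s));print("pot",s,a,h,None if q is None else np.round(q,2))
        for al in (-.21,0):
            q=inverse_kinematics(*crad(al,.08,s));print("crad",s,al,None if q is None else np.round(q,2))
E
python3 plan.py
```

```text
scene 304 768 [283.99342105 217.31578947]
top 259 387 [225.13899614 411.14285714]
ring frame [[-0.376, 0.831, 0.409], [-0.886, -0.452, 0.106], [0.273, -0.323, 0.906]]
pot 1 0 0.019 [-0.33  0.65  1.23 -0.24  1.63  0.15]
pot 1 0 0.14 [-0.29  0.64  0.98 -0.23  1.89  0.12]
pot 1 95 0.019 [-0.33  0.65  1.23 -0.24  1.63 -1.51]
pot 1 95 0.14 [-0.29  0.64  0.98 -0.23  1.89 -1.54]
crad 1 -0.21 [ 0.32  0.27  2.01 -0.    0.86  0.1 ]
crad 1 0 [ 0.28  0.52  1.57 -0.    1.06  0.06]
pot -1 0 0.019 None
pot -1 0 0.14 None
pot -1 95 0.019 [-0.33  0.65  1.23 -0.24  1.63  1.63]
pot -1 95 0.14 [-0.29  0.64  0.98 -0.23  1.89  1.61]
crad -1 -0.21 None
crad -1 0 None
```

```bash
sed -i 's/^    D.append((c,o,bl));.*/    D.append((c,o,bl))/' fit.py; python3 - <<'E'
from plan import *
p=current_position();q=current_orientation()
servo_line([p[0],p[1],.33],rate=.3)
move_gripper(.05)
move_ptp(*pot(.15));print(current_clock(),current_force())
servo_line(pot(.07)[0],rate=.12)
r=servo_line(pot(.021)[0],rate=.04,contact_N=8)
print(r,current_position(),pot(.021)[0],current_force(),current_finger_gap())
c=capture("scene");cv2.imwrite("pics/near.png",cv2.resize(c["image"][225:345,130:290],(800,600),interpolation=cv2.INTER_CUBIC))
print(current_clock(),current_joint_pos())
E
```

```text
5.9167 [0.20489242 1.01157191 0.01993092]
False [ 0.56359918 -0.22012555  0.14730068] [ 0.5632917  -0.22007804  0.14703275] [-0.13170829  0.43811684  0.65442382] 0.049771343338928214
8.1583 [-0.32960684  0.64683754  1.22966097 -0.23519015  1.63393784  0.14889635]
```

View pics/near.png

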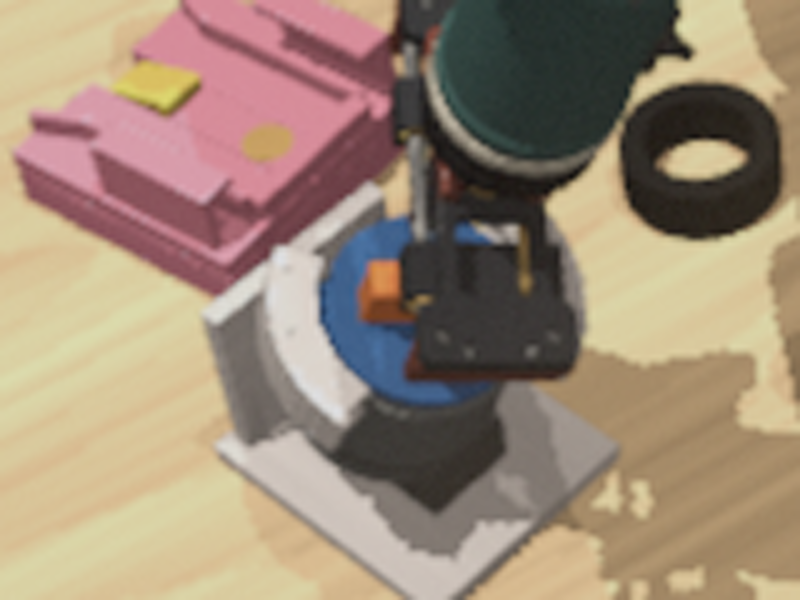

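The fingers straddle the orange grip, whose end shows at (380,290), and they sit inside the hooks. I close and check the side load.

```bash
python3 - <<'E'
from plan import *
f0=np.array(current_force())
move_gripper(.0);sleep(.2)
df=np.array(current_force())-f0
print("gap",current_finger_gap(),current_grip_force(),"df ring",(Rr.T@df).round(2),"torque ring",(Rr.T@np.array(current_torque())).round(2),current_clock())
E
```

```text
gap 0.01754074988831659 29.998995065689087 df ring [0.59 0.73 0.4 ] torque ring [0.01 0.01 0.02] 8.975
```

```bash
python3 - <<'E'
from plan import *
f0=np.array(current_force());fr=lambda:(Rr.T@(np.array(current_force())-f0)).round(1)
p0=np.array(current_position())
r=servo_line(p0-n*.0068,rate=.02,contact_N=25);sleep(.1)
print("push",r,((np.array(current_position())-p0)@n).round(4),fr(),current_finger_gap())
q0=np.array(current_joint_pos())
for a in (12,24,36,48,60,72,84,96):
    q=q0.copy();q[5]-=np.radians(a);goto_joints(q)
    print(a,fr(),(Rr.T@np.array(current_torque())).round(2),((np.array(current_position())-p0)@n).round(4))
    if np.abs(fr()).max()>60 : break
print(current_clock(),current_finger_gap(),current_grip_force())
E
```

```text
push False -0.004 [-0.2 -4.5 12.8] 0.01751415285591628
12 [ 3.   3.3 -0.8] [ 0.8  -0.6  -0.56] -0.0037
24 [ 3.5  3.3 -1. ] [ 0.88 -0.56 -1.06] -0.0038
36 [ 2.6  4.9 -1.2] [ 0.96 -0.58 -1.44] -0.0038
48 [-1.2  1.4 -1.5] [ 0.59  0.16 -0.24] -0.0042
60 [-3.1  2.7 -1.5] [ 0.81  0.48 -0.22] -0.0041
72 [-2.9  1.3  6. ] [0.47 0.58 0.04] -0.0023
84 [-4.1  1.4  7.5] [0.57 0.69 0.06] -0.002
96 [-4.2  1.5  7.4] [0.54 0.87 0.04] -0.002
12.1 0.017545262051417754 29.90999400615692
```

```bash
python3 - <<'E'
from plan import *
a=capture("scene")["image"][235:325,150:270];b=capture("top")["image"][190:280,350:470]
cv2.imwrite("pics/turn.png",np.hstack([cv2.resize(x,(400,300),interpolation=cv2.INTER_CUBIC) for x in (a,b)]))
E
```

```text
(no output)
```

View pics/turn.png

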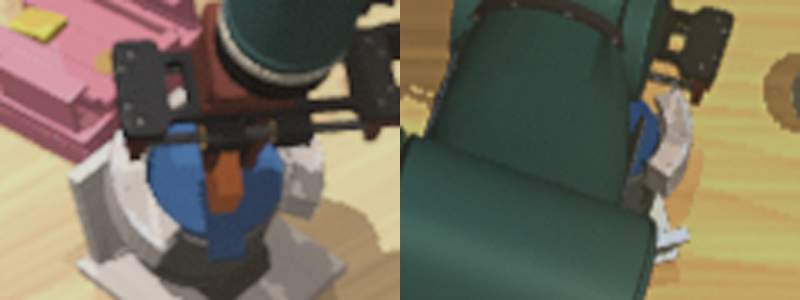

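The cover has turned: in the left crop the tab points to the front at (225,240), in line with the grip and clear of the hooks. I lift it along the pot axis.

```bash
python3 - <<'E'
from plan import *
f0=np.array(current_force());fr=lambda:(Rr.T@(np.array(current_force())-f0)).round(1)
p0=np.array(current_position())
for h in (.01,.03,.1):
    r=servo_line(p0+n*h,rate=.05 if h<.05 else .12,contact_N=25)
    print(h,r,fr(),((np.array(current_position())-p0)@Rr).round(4),current_finger_gap())
    if r: break
c=capture("scene");cv2.imwrite("pics/lift.png",cv2.resize(c["image"][185:335,120:320],(800,600),interpolation=cv2.INTER_CUBIC))
P=cloud(c);I=c["image"];H=cv2.cvtColor(I,cv2.COLOR_BGR2HSV).astype(int)
m=(abs(H[...,0]-107)<14)&(H[...,1]>110)&(c["range_z"]>0)&(np.linalg.norm(P-np.array(current_position()),axis=-1)<.08)
Q=P[m];mu=Q.mean(0);V=np.linalg.svd(Q-mu)[2];print(len(Q),mu,V[2],n,current_clock())
E
```

```text
0.01 False [ 2.2 -0.8 -9.2] [-0.0001 -0.0004  0.0097] 0.01715063647465541
0.03 False [ 3.  -0.3 -8.4] [ 0.0001 -0.      0.0302] 0.016822640513799534
0.1 False [ 2.6 -1.4 -8.7] [-0.0001 -0.0003  0.0992] 0.017088925736371705
782 [ 0.60858921 -0.22297015  0.22863056] [0.41145982 0.10903856 0.90488198] [0.40912852 0.10580783 0.90632144] 13.925
```

View pics/lift.png

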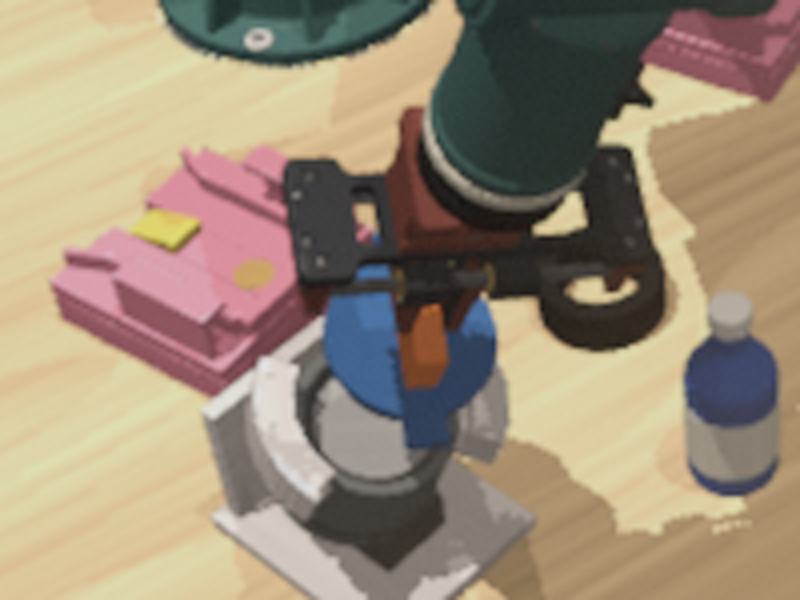

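The cover is off and hangs square in the fingers: its measured normal matches the pot axis, and it shows at (410,340). Now I carry it over to behind the cradle entry.

```bash
cat > chk.py <<'E'
from plan import *
def chk():
    p=np.array(current_position());R=Rn.from_quat(current_orientation()).as_matrix()
    for nm in ("scene","top"):
        c=capture(nm);P=cloud(c);I=c["image"];H=cv2.cvtColor(I,cv2.COLOR_BGR2HSV).astype(int)
        m=(abs(H[...,0]-107)<14)&(H[...,1]>110)&(c["range_z"]>0)&(np.linalg.norm(P-p,axis=-1)<.085)
        Q=(P[m]-p)@R   # tool frame
        if len(Q)<60: print(nm,len(Q));continue
        T=Q[abs(Q[:,2]-np.median(Q[:,2]))<.006]
        A=np.c_[T[:,:2],np.ones(len(T))];s=np.linalg.lstsq(A,T[:,2],rcond=None)[0]
        print(nm,len(T),"plane slopes,offset",s.round(4),"med",np.median(T[:,2]).round(4),"x",np.percentile(T[:,0],[1,99]).round(3),"y",np.percentile(T[:,1],[1,99]).round(3))
    return c
E
python3 - <<'E'
from chk import *
chk()
p=np.array(current_position());servo_line(p+[0,0,.08],rate=.2)
move_ptp(*crad(-.165,.30))
print(current_clock(),current_joint_pos());chk()
c=capture("scene");cv2.imwrite("pics/over.png",cv2.resize(c["image"][120:270,230:430],(800,600),interpolation=cv2.INTER_CUBIC))
E
```

```text
scene 774 plane slopes,offset [-0.0032  0.0069  0.0052] med 0.0051 x [-0.058  0.043] y [-0.048  0.041]
top 189 plane slopes,offset [-0.008  -0.007   0.0053] med 0.0056 x [-0.035  0.034] y [-0.046 -0.015]
16.2417 [ 3.05545212e-01  7.66304831e-02  1.62702525e+00 -4.82835186e-04
  1.43845707e+00  8.56396414e-02]
scene 269 plane slopes,offset [-0.0074  0.0066  0.004 ] med 0.0043 x [-0.065  0.057] y [-0.041  0.043]
top 118 plane slopes,offset [-0.0068 -0.0084  0.0043] med 0.0044 x [-0.06   0.064] y [-0.042  0.014]
```

View pics/over.png

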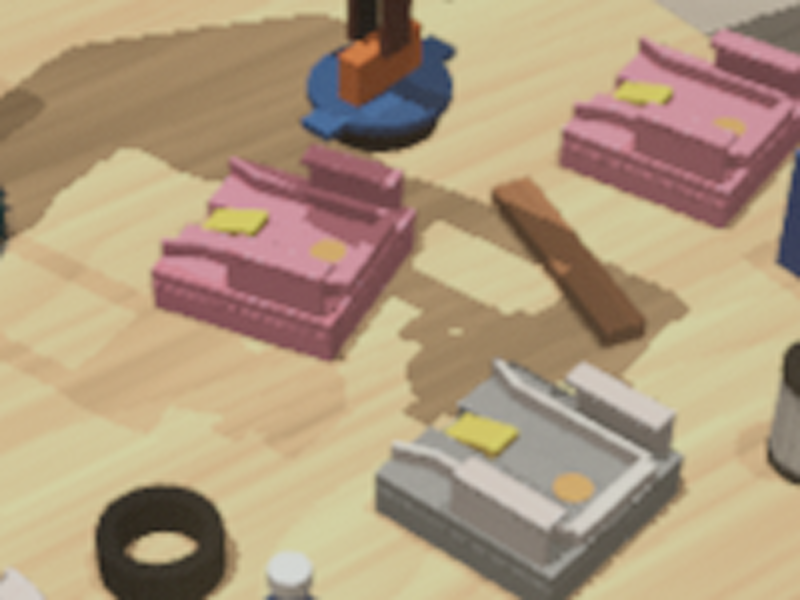

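The cover hangs level, with its tabs across the entry direction, behind the grey cradle (the cover is at (375,90) and the cradle at (530,480) in the crop). The flange is 4.5 mm below the TCP. I lower it and slide it in.

```bash
python3 - <<'E'
from chk import *
Rc=np.stack([cx,np.cross([0,0,1],cx),[0,0,1.]],1)
f0=None
servo_line(crad(-.155,.12)[0],crad(-.155,.12)[1],rate=.15)
r=servo_line(crad(-.155,.0742)[0],rate=.06,contact_N=8);print("down",r,current_position())
f0=np.array(current_force())
S=lambda:(((np.array(current_position())-C)@Rc).round(4),(Rc.T@(np.array(current_force())-f0)).round(1))
for a in (-.11,-.08,-.05,-.03,-.015,-.004):
    r=servo_line(crad(a,.0742)[0],rate=.05,contact_N=22)
    print(a,r,*S(),(Rc.T@np.array(current_torque())).round(2))
    if r: break
print(current_clock(),current_finger_gap())
E
```

```text
down False [0.42898964 0.20699041 0.07434023]
-0.11 False [-0.1105 -0.      0.0742] [-2.6 -0.8  4.9] [-0.04  0.48 -0.01]
-0.08 False [-0.078   0.      0.0747] [ 1.1 -0.   5.3] [-0.08 -0.49 -0.  ]
-0.05 False [-0.0494  0.      0.0743] [-0.5  0.8  6. ] [-0.07  0.08 -0.  ]
-0.03 False [-0.0288  0.      0.0743] [ 0.3 -0.4  4.3] [-0.    0.01 -0.04]
-0.015 False [-0.0147  0.      0.0741] [-0.9  0.   4.8] [-0.04  0.3  -0.03]
-0.004 False [-0.0041  0.      0.0742] [-1.7  0.5  6.4] [-0.    0.45 -0.02]
22.575 0.0171049078171071
```

```bash
python3 - <<'E'
from chk import *
Rc=np.stack([cx,np.cross([0,0,1],cx),[0,0,1.]],1)
f0=np.array(current_force())
S=lambda:(((np.array(current_position())-C)@Rc).round(4),(Rc.T@(np.array(current_force())-f0)).round(1))
r=servo_line(crad(.008,.0742)[0],rate=.02,contact_N=12);print("stop",r,*S())
sleep(.2);print(*S())
p=np.array(current_position());r=servo_line(p-[0,0,.005],rate=.02,contact_N=8);print("floor",r,*S())
c=capture("scene");P=cloud(c)
for s in silhouettes("scene","catch")[:4]:
    m=s["region"]&(c["range_z"]>0);print(s["conf"],s["xy"],((np.median(P[m],0)-C)@Rc).round(3) if m.any() else 0)
b=capture("top")["image"][190:280,190:310]
cv2.imwrite("pics/home.png",np.hstack([cv2.resize(x,(400,300),interpolation=cv2.INTER_CUBIC) for x in (c["image"][195:285,305:425],b)]))
E
```

```text
stop True [0.0029 0.0003 0.0735] [ 0.1  0.4 -1.4]
[0.0028 0.0003 0.0734] [ 0.1  1.4 -0.7]
floor True [0.0027 0.0004 0.0732] [ 1.6 -0.6  1.5]
0.64 [158.7, 245.1] [-0.421 -0.391  0.046]
0.59 [345.5, 230.2] [-0.071 -0.007  0.043]
0.56 [288.8, 177.0] [-0.359  0.059  0.046]
```

View pics/home.png

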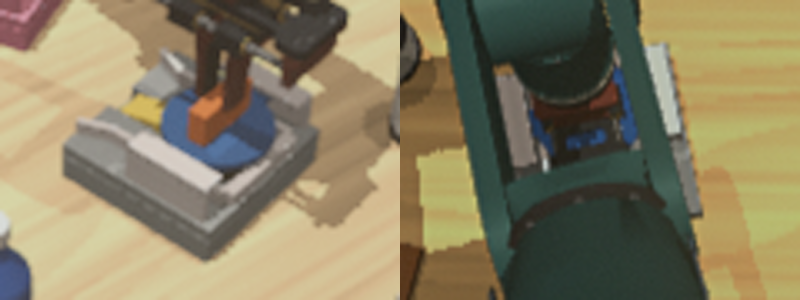

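In the left crop the cover sits under the lips at (220,120), with the yellow catch behind it at (143,108). I press forward once more to confirm the end stop.

```bash
python3 - <<'E'
from chk import *
Rc=np.stack([cx,np.cross([0,0,1],cx),[0,0,1.]],1)
f0=np.array(current_force());print((Rc.T@f0).round(1))
S=lambda:(((np.array(current_position())-C)@Rc).round(4),(Rc.T@(np.array(current_force())-f0)).round(1))
for k in range(5):
    p=np.array(current_position());r=servo_line(p+cx*.0015,rate=.015,contact_N=15);sleep(.1);print("fwd",r,*S())
    if S()[1][0]<-8: break
p=np.array(current_position());r=servo_line(p-cx*.003,rate=.015,contact_N=12);sleep(.1);print("back",r,*S())
print(current_clock(),current_finger_gap())
E
```

```text
[-0.4 -1.1  4.6]
fwd False [0.0027 0.0003 0.0732] [-5.   1.7  3. ]
fwd False [0.0027 0.0003 0.0732] [-4.1  1.8  1.8]
fwd False [0.0027 0.0003 0.0732] [-3.6  1.8  1.5]
fwd False [0.0027 0.0003 0.0732] [-3.9  1.1  2. ]
fwd False [0.0027 0.0003 0.0732] [-4.2  2.1  2.5]
back False [0.0006 0.0003 0.0734] [ 3.8  1.8 -2.5]
26.0333 0.017224037909465785
```

The stop is solid at +2.7 mm in my estimate, so the cover is home. I settle it just behind the stop, release, retract and inspect.

```bash
python3 - <<'E'
from chk import *
p=np.array(current_position());servo_line(p+cx*.0012,rate=.015,contact_N=12)
move_gripper(.05);sleep(.2)
p=np.array(current_position());r=servo_line(p+[0,0,.06],rate=.08,contact_N=15);print(r)
servo_line(p+[0,0,.2],rate=.25)
q=np.array(current_joint_pos());q[0]-=.75;goto_joints(q);sleep(.3)
print(current_clock(),current_position(),current_finger_gap())
Rc=np.stack([cx,np.cross([0,0,1],cx),[0,0,1.]],1)
out=[]
for nm,(a,b) in [("scene",(363,238)),("top",(250,235))]:
    c=capture(nm);P=cloud(c);I=c["image"];out.append(cv2.resize(I[b-37:b+38,a-50:a+50],(400,300),interpolation=cv2.INTER_CUBIC))
    H=cv2.cvtColor(I,cv2.COLOR_BGR2HSV).astype(int);L=(P-C)@Rc
    near=(abs(L[...,0])<.13)&(abs(L[...,1])<.09)&(c["range_z"]>0)
    bl=L[near&(abs(H[...,0]-107)<14)&(H[...,1]>110)]
    print(nm,"blue",len(bl),np.percentile(bl,[1,50,99],axis=0).round(4).tolist())
    ye=L[near&(abs(H[...,0]-28)<6)&(H[...,1]>150)&(L[...,0]<-.03)&(abs(L[...,1])<.016)]
    print("catch",len(ye),np.percentile(ye,[5,50,95],axis=0).round(4).tolist() if len(ye) else 0)
    for t in ("bottle","tape","spare","mug","sockets","slat","driver"):
        s=silhouettes(nm,t)
        if s: print(t,np.round(s[0]["xy"]),end=" ")
    print()
cv2.imwrite("pics/done.png",np.hstack(out))
E
```

```text
False
30.8167 [ 0.58954684 -0.21882711  0.27190005] 0.05012749581989702
scene blue 74 [[-0.0413, -0.0408, 0.0641], [-0.0208, -0.0109, 0.0693], [0.0338, 0.0471, 0.0749]]
catch 0 0
bottle [304. 287.] tape [271. 260.] spare [435. 220.] mug [137. 383.] sockets [320. 352.] slat [370. 184.] driver [103. 306.] 
top blue 604 [[-0.0445, -0.0472, 0.0581], [-0.0095, 0.0017, 0.0682], [0.0434, 0.0486, 0.0781]]
catch 148 [[-0.0855, -0.0127, 0.0349], [-0.0659, -0.0007, 0.0437], [-0.0466, 0.0122, 0.0525]]
bottle [334. 209.] tape [336. 261.] spare [183. 203.] mug [486. 214.] sockets [358. 162.] slat [183. 296.] driver [483. 309.]
```

View pics/done.png

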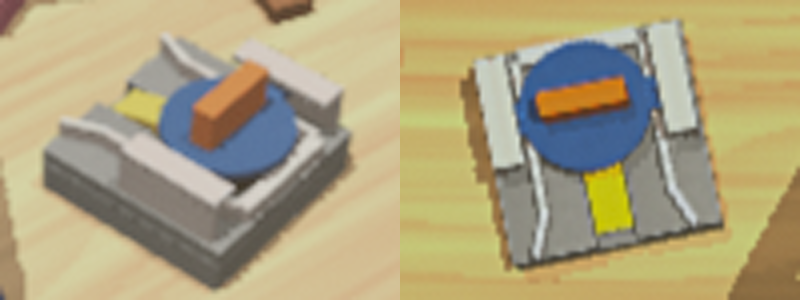

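Both crops show the cover level and under the lips, centred on the seat. The catch is up behind it, at the same 44 mm height as at the start, and the bystanders have not moved.

```bash
python3 -c "
from bench import *
print(close_job())"
```

```text
the job is handed in; nothing more can be done
None
```

The cover is off the pot and fully home against the cradle's end stop, with the catch up behind it; I let go, nothing else moved, and the job was handed in at about 31 s.

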